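Find and release the latched mode key

ROBOT

A 6-joint arm with a two-finger parallel gripper is mounted at the origin on the work surface. World frame = base frame: x ahead of the robot, y to its left, z up, the work surface at z = 0. Lengths are in mm, angles in rad, forces in N, time in s.
With the tool pointing down it reaches from about 300 to 775 mm from the base axis. Payload 14.6 kg.
Tool frame: the origin (TCP) lies on the centre line of the jaws, within the pads' length; the fingertips stand 19 mm ahead of it and the grasp point (between the pads) is the TCP (bot.tip_reach is the distance from the TCP to the fingertips, in mm); z points along the fingers, y is the line along which they close (so a half turn about z gives the same grasp; the last joint's range is limited). The gripper opens to 85 mm and grips with 20 to 120 N. Pads are 22 mm wide; open, the fingers measure 114 mm over their backs; the gripper's body (76 mm by 85 mm) begins 54 mm behind the grasp point. The pads swing forward as they close: fully open they stand 13 mm farther back than shut.
Start: joints at [1.257, 0.3, 1.521, -0, 1.321, -0.067], TCP at [134.364, 533.325, 250.281] pointing down, gripper open.
Joint ranges: [-3.03, 3.03], [-0.79, 2.21], [0.23, 2.52], [-1.04, 4.18], [0, 3.07], [-2.55, 2.55]. Speed limits (rad/s): [2.22, 2.22, 2.57, 3.14, 3.14, 3.14].

INTERFACE

Orientations are given as a unit quaternion [w, x, y, z].
In Python, from rig import bot gives the robot as it stands. Calls block until the motion is done:
- bot.move_to(position, orientation): joint-space move of the TCP to a pose.
- bot.servo_line(position, attitude=None, speed=150, until_force=None): straight line of the TCP; attitude=None keeps the orientation; speed is the mean speed in mm/s. With until_force (N) it stops when the force on the tool has changed by that much, and returns True; else False.
- bot.move_joints(angles): joint-space move.
- bot.move_gripper(opening, grip_force=None): finger opening in mm; grip_force is the grip in N (None keeps the last); returns when the fingers have stopped.
- bot.dwell(seconds).
- bot.ik(position, orientation): joint angles nearest the present ones, or None.
- bot.read_state(): the state.
- bot.read_camera(name): name is "scene" or "top"; returns a dict with "image" (480x640x3 uint8, blue, green, red), "depth" (480x640 float32, mm along the optical axis (not along the pixel's ray), 0 where there is no reading), "fovy" (degrees; the focal length in pixels is half the picture's height over the tangent of half this angle, whatever the lens; pixels are square), "cx", "cy" (the principal point, pixels), "eye" and "attitude" of the camera in the world. Camera axes: x right, y down, z forward; pixel columns grow to the right and rows downward; lengths in mm; the calibration is good to about 2 mm. A picture is of the moment at which its call begins.
A pose or a line that the arm cannot do raises bot.MotionError and nothing moves.
- bot.finish_job(): hands the job in; it is judged then, once.
The state is a dict: "clock": time; "joint_positions": joint angles; "qvel": joint speeds; "effort": joint torques, N m; "ee_pos": TCP position; "tool_rot": TCP orientation; "ft_force": force on the tool from outside, world axes, zero at the start; "moment": the same for the moment, N m; "grip_width": finger opening in mm; "grip_force": force on a finger pad.
Only numpy, scipy, OpenCV 4.12 (cv2) and the standard library are available. Lean on these libraries where they do the work, as an engineer would, in place of code of your own. Each camera call takes 0.05 s, during which the arm holds its last target. There are 200 camera calls.

TASK

One of the four mode keys on the taping machine's console was left latched down from the last shift. With the fingertips, tap every key lightly, one after the other from the left end of the row (as seen from the robot) to the right end, lifting off after each, to feel which one is down; only after all four taps press that key right home and let go so that it pops up. Tap so lightly that no key latches or pops up under a tap, leave all four keys up, and do not push, tip or lift anything standing around the console.

Things in the scene. Friction and masses are not known exactly. Their poses are not given: they have to be found in the camera images.
- console: fixed beige operator console of the taping machine with an aluminium top, 150 mm deep (its x) x 330 mm wide (its y) x 65 mm high; origin at the centre of its underside, +y towards the row's left end as seen from the robot, +x away from the robot. Four identical square ivory keys, without lamps, stand in a row along its y, 50 mm apart
- estop_top (a point): top of the rigid red emergency-stop mushroom (40 mm across) on a yellow plate, 75 mm to the right of the row's last key; 30 mm above the console's top; not part of the job
- place_1 (a point): centre of the first (leftmost) key of the row, as seen from the robot, at the level of the console's top face (65 mm above the table); a key that is up has its flat top 14 mm above this point, a latched one about 10.6 mm above, a fully pressed one 6 mm above
- place_2 (a point): centre of the second key of the row, as seen from the robot, at the level of the console's top face (65 mm above the table); a key that is up has its flat top 14 mm above this point, a latched one about 10.6 mm above, a fully pressed one 6 mm above
- place_3 (a point): centre of the third key of the row, as seen from the robot, at the level of the console's top face (65 mm above the table); a key that is up has its flat top 14 mm above this point, a latched one about 10.6 mm above, a fully pressed one 6 mm above
- place_4 (a point): centre of the fourth (rightmost) key of the row, as seen from the robot, at the level of the console's top face (65 mm above the table); a key that is up has its flat top 14 mm above this point, a latched one about 10.6 mm above, a fully pressed one 6 mm above
- cap_a: ivory key cap, 30 x 30 mm, in a black bezel frame (38 mm square, 4 mm high); origin at the centre of its top face, z up; which cap stands at which place varies, and exactly one of the four is latched at the start
- cap_a_travel (a joint): how far cap_a is pressed down (m): 0 up, about 0.0034 latched, 0.008 fully down. A push-push key: spring 2.2 N at the top, 0.45 N more per mm; a latched one gives way above 4 N. Pressed right home (10 N is ample) and let go, an up key stays latched, a latched one pops up. Let go before 6.5 mm it returns to where it was; at 7 to 7.6 mm it may hang half way until pressed home again
- cap_b: ivory key cap, 30 x 30 mm, in a black bezel frame (38 mm square, 4 mm high); origin at the centre of its top face, z up; the same as cap_a
- cap_b_travel (a joint): how far cap_b is pressed down (m): 0 up, about 0.0034 latched, 0.008 fully down. Works as cap_a_travel.
- cap_c: ivory key cap, 30 x 30 mm, in a black bezel frame (38 mm square, 4 mm high); origin at the centre of its top face, z up; the same as cap_a
- cap_c_travel (a joint): how far cap_c is pressed down (m): 0 up, about 0.0034 latched, 0.008 fully down. Works as cap_a_travel.
- cap_d: ivory key cap, 30 x 30 mm, in a black bezel frame (38 mm square, 4 mm high); origin at the centre of its top face, z up; the same as cap_a
- cap_d_travel (a joint): how far cap_d is pressed down (m): 0 up, about 0.0034 latched, 0.008 fully down. Works as cap_a_travel.
- tape_roll: bystander, loose: blue roll of tape, ring of 60 mm diameter, 25 mm high, lying flat beside the console's left end; origin at the centre of its underside
- dispenser: bystander, loose: red desk tape dispenser, 140 x 50 mm, 82 mm high, left of the console; origin at the centre of its underside
- driver: bystander, loose: screwdriver, 160 mm long with an orange handle, lying in front of the console (on the robot's side); origin at the middle of its underside
- cup: bystander, loose: white drinking cup, 72 mm rim diameter, 85 mm high, behind the console; origin at the centre of its underside
- tray: bystander, loose: aluminium parts tray 60 x 100 mm, 22 mm high, behind the console; origin at the centre of its underside
- bottle: bystander, loose: clear plastic bottle with a blue cap, 64 mm diameter, 200 mm high, to the right; origin at the centre of its underside
- carton: bystander, loose: flat cardboard carton 220 x 240 mm, 40 mm high, to the right of the console; origin at the centre of its underside

How it is judged (in metres and radians):
On the way, in this order (a step that is already met when the one before it is completed fails the run):
1. the fingertips tap the first (leftmost) key (((horizontal distance between cap_a and place_1 below 0.015 m and contact force between the fingers and cap_a above 0.4 N) or (horizontal distance between cap_b and place_1 below 0.015 m and contact force between the fingers and cap_b above 0.4 N) or (horizontal distance between cap_c and place_1 below 0.015 m and contact force between the fingers and cap_c above 0.4 N) or (horizontal distance between cap_d and place_1 below 0.015 m and contact force between the fingers and cap_d above 0.4 N))), for 0.02 s.
2. the fingertips tap the second key (((horizontal distance between cap_a and place_2 below 0.015 m and contact force between the fingers and cap_a above 0.4 N) or (horizontal distance between cap_b and place_2 below 0.015 m and contact force between the fingers and cap_b above 0.4 N) or (horizontal distance between cap_c and place_2 below 0.015 m and contact force between the fingers and cap_c above 0.4 N) or (horizontal distance between cap_d and place_2 below 0.015 m and contact force between the fingers and cap_d above 0.4 N))), for 0.02 s.
3. the fingertips tap the third key (((horizontal distance between cap_a and place_3 below 0.015 m and contact force between the fingers and cap_a above 0.4 N) or (horizontal distance between cap_b and place_3 below 0.015 m and contact force between the fingers and cap_b above 0.4 N) or (horizontal distance between cap_c and place_3 below 0.015 m and contact force between the fingers and cap_c above 0.4 N) or (horizontal distance between cap_d and place_3 below 0.015 m and contact force between the fingers and cap_d above 0.4 N))), for 0.02 s.
4. the fingertips tap the fourth (rightmost) key (((horizontal distance between cap_a and place_4 below 0.015 m and contact force between the fingers and cap_a above 0.4 N) or (horizontal distance between cap_b and place_4 below 0.015 m and contact force between the fingers and cap_b above 0.4 N) or (horizontal distance between cap_c and place_4 below 0.015 m and contact force between the fingers and cap_c above 0.4 N) or (horizontal distance between cap_d and place_4 below 0.015 m and contact force between the fingers and cap_d above 0.4 N))), for 0.02 s.
5. the fingertips have lifted off after the last tap, and one key is still latched down (contact force between the fingers and cap_a below 0.1 N and contact force between the fingers and cap_b below 0.1 N and contact force between the fingers and cap_c below 0.1 N and contact force between the fingers and cap_d below 0.1 N and value of joint any of cap_a_travel, cap_b_travel, cap_c_travel, cap_d_travel above 0.0025 m), for 0.05 s.
6. the latched key has been pressed and has popped up: all four keys are up (value of joint each of cap_a_travel, cap_b_travel, cap_c_travel, cap_d_travel below 0.0015 m), for 0.2 s.
At the end, for the whole second after the job is handed in: all four keys are up (each pressed less than 1.5 mm) and every bystander is within 20 mm of where it stood (all of step 6 and distance of each of tape_roll, dispenser, driver, cup, tray, bottle, carton from where it was at the start of the episode below 0.02 m); the robot touches nothing.
It fails at once if a key that was up is pressed more than 6 mm down while the latched one is still down (two keys down at once) ((value of joint cap_a_travel above 0.006 m and value of joint cap_b_travel above 0.0025 m) or (value of joint cap_a_travel above 0.006 m and value of joint cap_c_travel above 0.0025 m) or (value of joint cap_a_travel above 0.006 m and value of joint cap_d_travel above 0.0025 m) or (value of joint cap_b_travel above 0.006 m and value of joint cap_a_travel above 0.0025 m) or (value of joint cap_b_travel above 0.006 m and value of joint cap_c_travel above 0.0025 m) or (value of joint cap_b_travel above 0.006 m and value of joint cap_d_travel above 0.0025 m) or (value of joint cap_c_travel above 0.006 m and value of joint cap_a_travel above 0.0025 m) or (value of joint cap_c_travel above 0.006 m and value of joint cap_b_travel above 0.0025 m) or (value of joint cap_c_travel above 0.006 m and value of joint cap_d_travel above 0.0025 m) or (value of joint cap_d_travel above 0.006 m and value of joint cap_a_travel above 0.0025 m) or (value of joint cap_d_travel above 0.006 m and value of joint cap_b_travel above 0.0025 m) or (value of joint cap_d_travel above 0.006 m and value of joint cap_c_travel above 0.0025 m)).
It fails at once if a bystander is pushed, tipped or lifted: moved more than 20 mm or leaning more than 0.35 rad (distance of any of tape_roll, dispenser, driver, cup, tray, bottle, carton from where it was at the start of the episode above 0.02 m or angle between any of tape_roll, dispenser, cup, tray, bottle, carton's own z axis and vertical above 0.35 rad).
It also fails if it takes over 45 s, if anything falls off the work surface, if the arm or the gripper's body presses on something with over 40 N, if the wrist force passes 120 N, or if a joint passes its speed limit or range.

## Working session

There is one attempt and no reset: what is moved stays moved. The work goes in short steps, each a Python script; the robot and the scene stay as the last script left them, time stands still between calls to the robot, and variables do not carry over. Pictures are saved under pics/ and viewed, at most 10 in all, crops included, and the job is handed in when it is done.

```bash
ls; mkdir -p pics; python3 - <<'E'
from rig import bot
import cv2,numpy as np
for n in("scene","top"):
    c=bot.read_camera(n); cv2.imwrite(f"pics/{n}0.png",c["image"]); np.savez(f"{n}0.npz",**c)
    print(n,c["fovy"],c["cx"],c["cy"],c["eye"],c["attitude"])
s=bot.read_state();print(s["clock"],s["tool_rot"],s["ft_force"],bot.tip_reach)
E
```

```text
pics
scene 56.84960364652518 312.5218278436122 235.30811470729958 [1225.72861238 -340.32750888 1014.79975246] [-0.29505409  0.7951919   0.49929769 -0.17695973]
top 45.805595021077906 311.47712188271464 245.1666865166533 [ 344.6535627    12.61489376 1319.62846983] [-0.05330699  0.70922684 -0.7004195   0.05973429]
0.1 [-8.73209076e-05  1.23082840e-01  9.92396259e-01 -5.21464317e-04] [ 0.11103638 -0.39402132 -0.15263049] 19.0
```

View pics/top0.png

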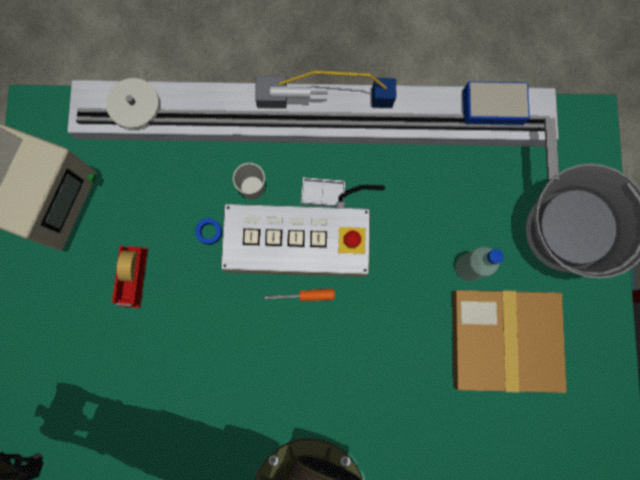

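View pics/scene0.png

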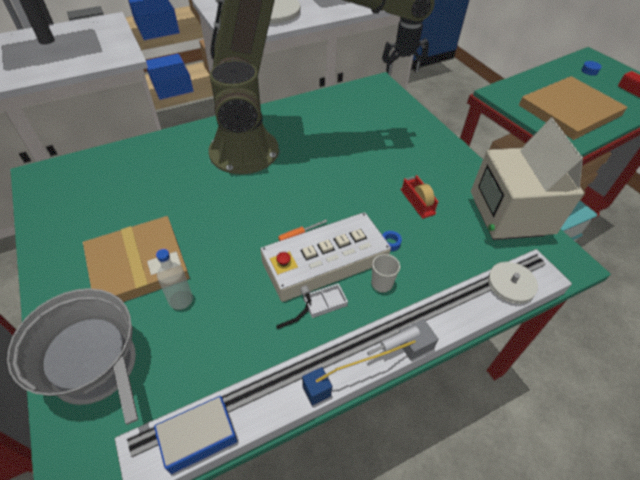

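The top view shows the four keys at about (252,237), (274,237), (296,238) and (318,239), with the e-stop at (352,239). The driver lies in front, the cup and tray behind, and the robot is at the bottom of the picture. Next I'll refine the key centres.

```bash
cat > h.py <<'E'
import numpy as np,cv2
from scipy.spatial.transform import Rotation as R
def ray(c,u,v,z):
    f=240/np.tan(np.radians(float(c["fovy"]))/2); q=c["attitude"]
    d=R.from_quat(np.roll(q,-1)).apply([(u-c["cx"])/f,(v-c["cy"])/f,1])
    return c["eye"]+d*(z-c["eye"][2])/d[2]
E
python3 - <<'E'
import numpy as np,cv2
from h import *
c=dict(np.load("top0.npz")); im=c["image"]
x0,y0,x1,y1=235,222,372,256
g=im[y0:y1,x0:x1].max(2)
m=(g<90).astype(np.uint8)
n,l,st,ce=cv2.connectedComponentsWithStats(m,connectivity=8)
for s,k in zip(st[1:],ce[1:]):
    if s[4]<15: continue
    u,v=s[0]+(s[2]-1)/2+x0,s[1]+(s[3]-1)/2+y0
    print(s,u,v,ray(c,u,v,69).round(1))
hsv=cv2.cvtColor(im,cv2.COLOR_BGR2HSV)[y0:y1,x0:x1]
r=((hsv[...,1]>150)&((hsv[...,0]<8)|(hsv[...,0]>172)));v,u=np.nonzero(r);print("estop",ray(c,u.mean()+x0,v.mean()+y0,90).round(1))
print(np.median(c["depth"][262:268,240:350]))
cv2.imwrite("pics/crop.png",cv2.resize(im[195:285,210:380],None,fx=4.5,fy=4.5,interpolation=cv2.INTER_NEAREST))
E
```

```text
[53 12 16 13 39] 295.5 240.0 [557.8  38.2  69. ]
[ 8 16 16  7 28] 250.5 241.0 [554.2 138.5  69. ]
[31 20 16  4 30] 273.5 243.5 [549.2  87.1  69. ]
[76 22 15  3 19] 318.0 245.0 [547.2 -12.1  69. ]
estop [558.8 -86.7  90. ]
1263.5276
```

View pics/crop.png

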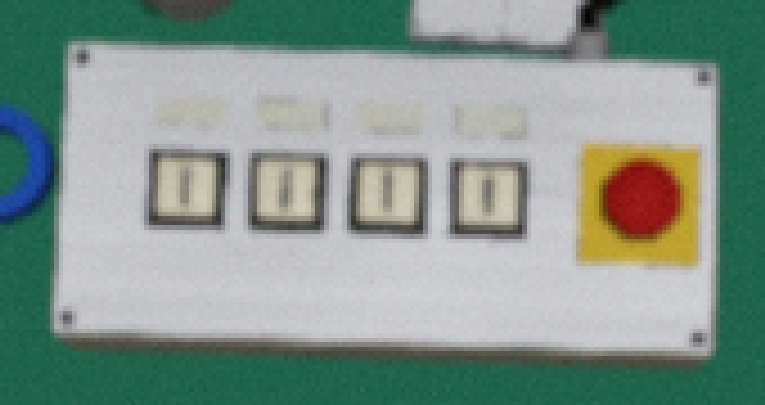

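The crop shows the bezel centres at (187,187), (288,191), (388,195) and (488,199). These give full-image pixels from about (251.1,236.1) for key 1 to (318,238.7) for key 4. I'll tap with closed fingers.

```bash
cat > tap.py <<'E'
from h import *
from rig import bot
c=dict(np.load("top0.npz"))
P=np.array([ray(c,x/4.5+209.5,y/4.5+194.5,69) for x,y in((187,187),(288,191),(388,195),(488,199))])[:,:2]
print(P.round(1))
d=P[3]-P[0]; d/=np.linalg.norm(d); m=P.mean(0)
K=[m+d*50*(i-1.5) for i in range(4)]
a=np.arctan2(d[0],-d[1])   # yaw of console: y axis = -d
yaw=np.arctan2(d[0],-d[1]); yaw=np.arctan2(-(-d)[0],(-d)[1])
q=(R.from_euler('z',yaw)*R.from_quat([0,1,0,0])).as_quat(); Q=[q[3],*q[:3]]
TIP=bot.tip_reach
def at(i,z): return [*K[i],z+TIP]
E
python3 - <<'E'
from tap import *
print(np.round(K,1),yaw,Q)
bot.move_gripper(0)
bot.move_to(at(0,150),Q)
bot.servo_line(at(0,90),speed=80)
bot.dwell(.3)
F=[]
for _ in range(10): F.append(bot.read_state()["ft_force"]); bot.dwell(.02)
print(np.mean(F,0),np.std(F,0))
h=bot.servo_line(at(0,74.5),speed=8,until_force=1.3)
s=bot.read_state();print(h,s["ee_pos"]-[0,0,TIP],s["ft_force"])
bot.dwell(.1);s=bot.read_state();print(s["ee_pos"][2]-TIP,s["ft_force"],s["clock"],s["grip_width"])
bot.servo_line(at(0,90),speed=60)
E
```

```text
[[565.4 137.6]
 [564.1  87.4]
 [562.7  37.8]
 [561.4 -11.9]]
[[565.4 137.7]
 [564.1  87.7]
 [562.7  37.7]
 [561.4 -12.2]] -0.02700433418803599 [np.float64(0.0), np.float64(0.01350175683774953), np.float64(0.999908847126724), np.float64(0.0)]
[ 0.1452708  -0.02072821  0.05412569] [0.35688596 0.53877479 0.46073198]
True [565.39921617 137.69576535  75.40862997] [0.40257337 0.14830109 3.12839191]
75.37037826755187 [0.68023478 0.67753046 4.32038873] 6.0583 -0.15326795976433477
```

```bash
python3 - <<'E'
from tap import *
for i in(1,2,3):
    bot.servo_line(at(i,90),speed=80); bot.dwell(.2)
    h=bot.servo_line(at(i,75),speed=8,until_force=1.3)
    z=bot.read_state()["ee_pos"][2]-TIP
    F=[]
    for _ in range(8): bot.dwell(.02);F.append(bot.read_state()["ft_force"][2])
    print(i,h,z,np.mean(F),bot.read_state()["clock"])
    bot.servo_line(at(i,90),speed=60)
E
```

```text
[[565.4 137.6]
 [564.1  87.4]
 [562.7  37.8]
 [561.4 -11.9]]
1 True 78.52331281403495 2.453467114189742 8.8583
2 True 78.4912143660151 2.2500778709304186 11.6083
3 True 78.51907749906053 2.173696908708738 14.35
```

Key 1 stopped at 75.4 mm and the other three at 78.5 mm, so the leftmost key is the latched one. I'll press it home.

```bash
python3 - <<'E'
from tap import *
bot.dwell(.2)
bot.servo_line(at(0,90),speed=80); bot.dwell(.2)
h=bot.servo_line(at(0,68.5),speed=10,until_force=14)
s=bot.read_state();print(h,s["ee_pos"][2]-TIP,s["ft_force"]); bot.dwell(.15)
bot.servo_line(at(0,90),speed=40); bot.dwell(.2)
h=bot.servo_line(at(0,77),speed=8,until_force=1.3)   # light check that it is up
s=bot.read_state();print(h,s["ee_pos"][2]-TIP,s["ft_force"])
bot.servo_line(at(0,150),speed=80); bot.dwell(.3); print(bot.read_state()["clock"])
E
```

```text
[[565.4 137.6]
 [564.1  87.4]
 [562.7  37.8]
 [561.4 -11.9]]
True 71.14115696398346 [-0.39412092 -1.10616603  6.56649274]
True 78.6129675919142 [-0.09963633  0.87483193  2.94472298]
22.4417
```

```bash
python3 -c "
from rig import bot
print(bot.finish_job())"
```

```text
the job is handed in; nothing more can be done
None
```

I tapped all four keys from left to right and found the leftmost one latched. I pressed it home, a light re-tap found it up like the others, and I handed the job in after about 22 s on the robot's clock; no verdict came back.

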